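# Lock a wheel hub on its stand and tighten the axle cap

### The job

Swing the wheel hub anticlockwise by its orange peg until its arm is firmly against the stop block, and hold it pressed there while the slow sprung plunger drops fully into the notch in the rim and locks the hub. Then let go of the peg, turn the red axle cap clockwise until its bar lines up with the two white marks on the hub, and let go, leaving the hub locked. Leave the other things on the bench where they are.

Things in the scene. Friction and masses are not known exactly. Their poses are not given: they have to be found in the camera images.
- stand: Blue hub stand, base plate 340 x 330 x 20 mm, fixed. Origin on the upright spindle axis at bench height; x points to the plunger tower (away from the robot, yaw up to 0.3). Plate: x -150..190, y -175..155 mm. Tower and overhang: x 73..173, y -25..25 mm, top z 131; plunger knob (30 mm wide) at x 88, up to z 172. Dark steel stop block on the -y side, top z 66 mm.
- stop_face (a point): Centre of the face of the stop block, z = 51 mm, 127 mm from the spindle axis. A brass sprung buffer pin, 12 mm across, stands 14 mm out of this face and pushes the hub's arm back with 6 N (first touch) to 10 N (arm on the stop).
- hub (a joint): Hub angle (rad) about the spindle, growing anticlockwise from above. Turns freely from -2.2 with light drag; at 1.50 its arm is solid against the stop face. From 1.37 on, the buffer pin pushes back and throws the hub off the stop when let go, unless the plunger is in the notch (then it settles at about 1.443). Starts between -0.3 and 0.7.
- peg (a point): Orange upright grip peg on the hub's arm, 20 mm across, from z = 60 to z = 125 mm. The point is on its axis at z = 105 mm, 120 mm from the spindle axis. In the stand's frame its direction from the spindle is (joint hub - 2.967) rad from x. The steel arm under it is 30 mm wide, top at z = 60 mm.
- plunger (a joint): How far the steel locking plunger (20 mm across, tapered nose) is down (m): 0 = nose rides on the hub's rim (z 60 mm), 0.018 = fully down in the rim's notch. Moved by its spring, slowed by a dashpot: with the arm held on the stop it goes down by itself in 3 to 4 s; if the hub is let go in the first 1.5 s, the buffer pushes it away and the nose is forced out.
- plunger_knob (a point): Top of the black knob on the plunger; it sinks by 18 mm as the plunger goes down (from z = 172 to z = 154 mm).
- cap (a joint): Axle cap's angle relative to the hub (rad), growing clockwise from above (tightening). At 1.35 its red bar is in line with the two white marks on the hub's dark face. Starts between 0 and 0.35, turns from -0.2 to 2.0. Stiff (0.2 N m), stays where left. Unless the plunger locks the hub, the free hub just turns along with the cap.
- cap_bar (a point): Centre of the red grip bar of the axle cap, on the spindle axis, z = 111 mm. The bar is 72 mm long (along this point's x), 18 mm thick (along its y) and stands from z = 96 to z = 126 mm. It turns with both the hub and the cap.
- bearing: Bystander, leave alone: steel sealed ball bearing, 52 mm across, 14 mm tall, lying on the left near corner of the stand's base plate; origin at the centre of its underside
- driver: Bystander, leave alone: screwdriver, about 190 mm long, lying left of the stand
- spanner: Bystander, leave alone: steel spanner, about 200 mm long, lying right of the stand
- disc: Bystander, leave alone: flat steel brake disc, 150 mm across, 6 mm thick, lying right of the stand; origin at the centre of its underside
- spray: Bystander, leave alone: blue-banded spray can, 60 mm across, 150 mm tall; origin at its foot
- grease: Bystander, leave alone: jar with a yellow band and black lid, 80 mm across, 70 mm tall; origin at its foot
- mallet: Bystander, leave alone: hammer, about 240 mm long, lying far left of the stand

How it is judged:
By the outcome, as a careful person would: the job done as asked, in the order asked, and still so for the second after the job is handed in, with the robot touching nothing.
It also fails if it takes over 59 s, if anything falls off the work surface, if the arm or the gripper's body presses on something with over 40 N, if the wrist force passes 120 N, or if a joint passes its speed limit or range.

### The arm

A 6-joint arm with a two-finger parallel gripper is mounted at the origin on the work surface. World frame = base frame: x ahead of the robot, y to its left, z up, the work surface at z = 0. Lengths are in m, angles in degrees, forces in N, time in s.
With the tool pointing down it reaches from about 0.35 to 0.875 m from the base axis. Payload 4.2 kg.
Tool frame: the origin (TCP) lies between the finger pads; the fingertips stand 11 mm ahead of it and the grasp point (between the pads) lies 8 mm behind it; z points along the fingers, y is the direction in which the jaws open and shut (so a half turn about z gives the same grasp; the last joint's range is limited). The gripper opens to 87 mm and grips with 3 to 60 N. Pads are 19 mm wide; open, the fingers measure 117 mm over their backs; the gripper's body (75 mm by 190 mm) begins 51 mm behind the grasp point.
Start: joints at [91.536, 22.042, 0.453, 0, -68.411, -14.817], TCP at [0.144, 0.608, 0.234] pointing down, gripper open.
Joint ranges: [-179.83, 179.83], [-69.29, 118.12], [-61.27, 80.66], [-181.25, 117.63], [-171.15, -9.14], [-177.46, 177.46]. Speed limits (degrees/s): [159.86, 159.86, 180, 180, 180, 180].

### API

Orientations are given as a 3x3 rotation matrix whose columns are the frame's x, y, z axes.
In Python, from station import sense, capture, get_calibration, finish_job, search_frame, cut_out gives the robot as it stands.
- The arm moves only by the tool arm_command, never from a script. Its argument "rows" is a list of rows, each an object with "fingers": the opening in per cent of the stroke, from 0 (shut) to 100 (fully open); "travel": the shift along the tool's x, y, z in cm, a list of three; "roll": the turn about the tool's z in degrees. A call has 1 to 10 rows; each row is the pose to reach, as a shift and turn from the pose commanded when the call began, along the tool's axes at that moment; what a row does not reach only later rows make up. A row lasts 1/10 s, in which the tool goes at most 50 mm and 8.59 degrees, less where a joint would pass 70% of its speed; a pose out of reach is approached as far as the arm can. A call with a gripper value outside its range is refused whole. The fingers move at their own pace and stop on an object; the grip force is fixed at half the most. Time passes only in rows, so rows that repeat a pose let the fingers close. It gives the time, the measured TCP pose, the force and the opening at its end, in the units of the state.
- sense(): the state, without advancing time (a new reading comes with each control period).
- capture(name): name is "scene" or "top"; returns (picture, depth): 400x640x3 uint8, red, green, blue; 400x640 float32, m along the optical axis (not along the pixel's ray), 0 where there is no reading.
- get_calibration(name): a dict with "fov_y" (degrees; the focal length in pixels is half the picture's height over the tangent of half this angle, whatever the lens; pixels are square), "cx", "cy" (the principal point, pixels), "origin" and "attitude" of the camera in the world. Camera axes: x right, y down, z forward; pixel columns grow to the right and rows downward; lengths in m; the calibration is good to about 2 mm. A picture is of the moment at which its call begins. get_calibration takes no time and is no camera call.
- finish_job(): hands the job in, once; it reports no verdict.
Trained networks look in the newest picture that a camera, given by its name, has taken for a name from the list of things; names that differ only in an ending like _2 or _b are one class to them, and where a whole thing is asked for, a point or a joint stands for the part that bears it (a point fixed in the world has none). Each returns a list of dicts, best first, with "p" (0 to 1); they miss things now and then, are a little off and sometimes report something else, mostly with a low value. They report only what shows in the picture. A call takes as long as a camera call.
- search_frame(camera, label): "position" ([x, y, z] in m, in world coordinates, good to about 4 mm: the middle of the surface that is visible of it).
- cut_out(camera, label): "mask" (400x640 bool, what is visible of it).
The state is a dict: "time_s": time; "joints": joint angles; "joint_velocities": joint speeds; "effort": joint torques, N m; "tcp_pos": TCP position; "ee_rot": TCP orientation; "wrist_force": force on the tool from outside, world axes, zero at the start; "moment": the same for the moment, N m; "gripper_width": opening from 0.0 (shut) to 1.0 (fully open).
Only numpy, scipy, OpenCV 4.12 (cv2) and the standard library are available. Lean on these libraries where they do the work, as an engineer would, in place of code of your own. Each camera call takes 0.05 s, during which the arm holds its last target. There are 200 camera calls.

## Working session

There is one attempt and no reset: what is moved stays moved. The work goes in short steps, Python scripts to look and compute and a tool call to move; the robot and the scene stay as the last step left them, time stands still between calls to the robot, and variables do not carry over. Pictures are saved under pics/ and viewed, about 8 in all and at most 12, crops included, and the job is handed in when it is done.

Besides the shell and the picture viewer there is one more tool, called after "Call:" as name(argument=value, ...) on one line, values as JSON. arm_command: Moves the arm, as the interface text tells. Its arguments: {"type":"object","properties":{"rows":{"type":"array","items":{"type":"object","properties":{"fingers":{"type":"number"},"travel":{"type":"array","items":{"type":"number"}},"roll":{"type":"number"}}}}},"required":["rows"]}

```bash
mkdir -p pics; cat > h.py <<'E'
import numpy as np,cv2
from station import *
def cal(n):
    c=get_calibration(n); f=200/np.tan(np.radians(c['fov_y'])/2); return c,f,np.array(c['origin']),np.array(c['attitude'])
def pts(n,d):
    c,f,o,R=cal(n); v,u=np.mgrid[:400,:640]
    P=np.stack([(u-c['cx'])/f*d,(v-c['cy'])/f*d,d],-1)
    return P@R.T+o
def proj(n,p):
    c,f,o,R=cal(n); q=(np.array(p)-o)@R; return q[0]/q[2]*f+c['cx'],q[1]/q[2]*f+c['cy']
E
python3 - <<'E'
from h import *
s=sense();print({k:np.round(v,3).tolist() for k,v in s.items()})
ims=[]
for n in ['scene','top']:
    c=cal(n);print(n,c[0])
    im,d=capture(n);np.savez(f'{n}.npz',im=im,d=d)
    cv2.imwrite(f'pics/{n}1.png',im[...,::-1])
    for l in ['stand','peg','plunger_knob','cap_bar','hub','bearing']:
        print(n,l,[(round(r['p'],2),np.round(r['position'],3).tolist()) for r in search_frame(n,l)[:2]])
E
```

```text
{'time_s': 0.0, 'joints': [91.535, 22.088, 0.38, -0.031, -68.411, -14.816], 'joint_velocities': [-0.076, 0.046, 0.007, 0.042, -0.064, -0.027], 'effort': [0.001, -39.067, 18.741, 4.22, 0.011, -0.0], 'tcp_pos': [0.143, 0.608, 0.232], 'ee_rot': [[0.973, -0.23, -0.0], [-0.23, -0.973, -0.002], [0.0, 0.002, -1.0]], 'wrist_force': [-0.189, -0.149, -0.17], 'moment': [0.0, 0.014, 0.044], 'gripper_width': 0.999}
scene {'fov_y': 57.31974354041254, 'cx': 315.70842866229117, 'cy': 203.53082823144769, 'origin': array([1.07355321, 0.53501696, 0.83824719]), 'attitude': array([[-0.69781927,  0.47227281, -0.53852266],
       [ 0.71604247,  0.47906578, -0.50771957],
       [ 0.01820563, -0.7399016 , -0.67246872]])}
scene stand [(0.71, [0.626, 0.062, 0.016])]
scene peg [(0.9, [0.569, 0.062, 0.058])]
scene plunger_knob [(0.56, [0.656, 0.032, 0.17])]
scene cap_bar [(0.61, [0.669, -0.349, 0.053]), (0.59, [0.569, 0.043, 0.111])]
scene hub [(0.95, [0.57, 0.059, 0.063])]
scene bearing [(0.6, [0.464, 0.146, 0.037])]
top {'fov_y': 50.36943066605366, 'cx': 321.92879162766053, 'cy': 191.59796468005385, 'origin': array([0.36386372, 0.00368154, 1.422627  ]), 'attitude': array([[-0.0254578 , -0.99155085,  0.12719597],
       [-0.99966875,  0.02476962, -0.00698944],
       [ 0.00377979, -0.12733177, -0.99185298]])}
top stand [(0.61, [0.576, 0.021, 0.023])]
top peg [(0.86, [0.551, 0.045, 0.061])]
top plunger_knob [(0.57, [0.648, 0.03, 0.173])]
top cap_bar [(0.53, [0.557, 0.043, 0.113])]
top hub [(0.94, [0.55, 0.041, 0.06])]
top bearing [(0.76, [0.458, 0.145, 0.032])]
```

View pics/top1.png

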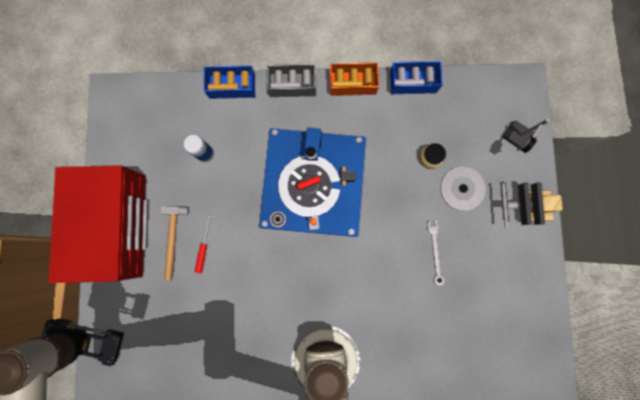

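View pics/scene1.png

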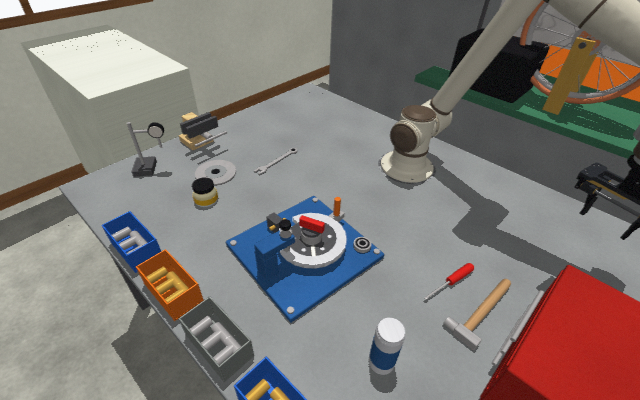

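The top view shows the hub at about (310,185), the orange peg at (313,222), the red bar at (309,183), the knob at (311,150) and the stop block at (348,176). The scene view agrees: peg (337,207), bar (312,223). Next I'll measure them by colour and depth.

```bash
cat >> h.py <<'E'
def measure(n,im,d,verbose=True):
    P=pts(n,d); hsv=cv2.cvtColor(im,cv2.COLOR_RGB2HSV).astype(int); H,S,V=np.moveaxis(hsv,-1,0)
    near=(np.hypot(P[...,0]-.56,P[...,1]-.04)<.2)&(d>0)
    out={}
    m=near&((H<5)|(H>174))&(S>150)&(V>80)&(P[...,2]>.115)&(P[...,2]<.14); out['bar']=P[m]
    m=near&(H>=5)&(H<20)&(S>150)&(P[...,2]>.07)&(P[...,2]<.14); out['peg']=P[m]
    m=near&(V<70)&(P[...,2]>.145)&(P[...,2]<.185); out['knob']=P[m]
    return out
def longaxis(q):
    r=cv2.minAreaRect((q[:,:2]*1000).astype(np.float32)); w,v=np.linalg.eigh(np.cov(q[:,:2].T)); return np.array(r[0])/1000,np.array(r[1]),np.degrees(np.arctan2(v[1,1],v[0,1]))
E
python3 - <<'E'
from h import *
for n in ['scene','top']:
    z=np.load(n+'.npz');o=measure(n,z['im'],z['d'])
    for k,q in o.items():
        if len(q)>3: print(n,k,len(q),q.mean(0).round(4),'top',np.percentile(q[:,2],95).round(3),[np.round(x,3) for x in longaxis(q)])
        if k!='bar' and len(q)>3: t=q[q[:,2]>np.percentile(q[:,2],95)-.006]; print('  topface',len(t),t.mean(0).round(4))
    P=pts(n,z['d']);hsv=cv2.cvtColor(z['im'],cv2.COLOR_RGB2HSV)
    # blue plate top
    m=(abs(P[...,2]-.02)<.006)&(hsv[...,0]>100)&(hsv[...,0]<125)&(hsv[...,1]>150)&(np.hypot(P[...,0]-.56,P[...,1]-.04)<.3)
    r=cv2.minAreaRect((P[m][:,:2]*1000).astype(np.float32));print('plate',r)
    # white rim
    m=(abs(P[...,2]-.06)<.006)&(hsv[...,1]<40)&(hsv[...,2]>150)&(np.hypot(P[...,0]-.56,P[...,1]-.04)<.13)
    q=P[m];print('rim',len(q),cv2.minEnclosingCircle((q[:,:2]*1000).astype(np.float32)))
z=np.load('top.npz');a=z['im'][120:245,250:375];b=np.load('scene.npz')['im'][180:290,220:390]
cv2.imwrite('pics/crop.png',np.hstack([cv2.resize(a,(400,400),interpolation=2),cv2.resize(b,(400,400),interpolation=2)])[...,::-1])
E
```

```text
scene bar 180 [0.5636 0.0415 0.1246] top 0.129 [array([0.562, 0.038]), array([20.135, 70.415]), np.float64(109.998)]
scene peg 97 [0.4463 0.0305 0.1025] top 0.127 [array([0.444, 0.028]), array([16.98 , 16.863]), np.float64(156.387)]
  topface 25 [0.4435 0.0275 0.1254]
scene knob 108 [0.652  0.0308 0.1701] top 0.175 [array([0.65 , 0.029]), array([26.797, 27.532]), np.float64(98.233)]
  topface 78 [0.6505 0.0288 0.1725]
plate ((582.0510864257812, 26.31280517578125), (328.28155517578125, 338.18896484375), 83.37168884277344)
rim 1037 ((545.3088989257812, 44.12090301513672), 112.88239288330078)
top bar 142 [0.5606 0.0367 0.1252] top 0.129 [array([0.561, 0.037]), array([18.865, 71.346]), np.float64(109.54)]
top peg 25 [0.4408 0.0248 0.1236] top 0.129 [array([0.441, 0.026]), array([15.358, 12.588]), np.float64(64.018)]
  topface 15 [0.4409 0.0244 0.1265]
top knob 64 [0.647  0.0274 0.1721] top 0.176 [array([0.647, 0.028]), array([24.109, 24.32 ]), np.float64(98.811)]
  topface 51 [0.646  0.0272 0.173 ]
plate ((579.118896484375, 23.511032104492188), (322.9404296875, 333.63104248046875), 83.3404312133789)
rim 1460 ((544.9470825195312, 38.28558349609375), 114.29173278808594)
```

View pics/crop.png

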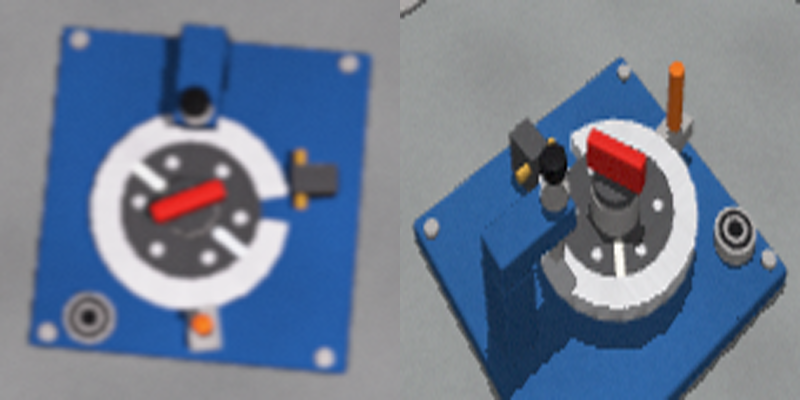

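Call:
arm_command(rows=[{"travel":[42.4,49.8,0],"roll":161.4,"fingers":100},{"travel":[42.4,49.8,0],"roll":161.4,"fingers":100},{"travel":[42.4,49.8,0],"roll":161.4,"fingers":100},{"travel":[42.4,49.8,0],"roll":161.4,"fingers":100},{"travel":[42.4,49.8,0],"roll":161.4,"fingers":100},{"travel":[42.4,49.8,0],"roll":161.4,"fingers":100},{"travel":[42.4,49.8,0],"roll":161.4,"fingers":100},{"travel":[42.4,49.8,0],"roll":161.4,"fingers":100},{"travel":[42.4,49.8,0],"roll":161.4,"fingers":100},{"travel":[42.4,49.8,0],"roll":161.4,"fingers":100}])

```text
time_s: 1.7
tcp_pos: [0.372, 0.1615, 0.2342]
ee_rot: [[-0.165, -0.986, 0.001], [-0.986, 0.165, 0.001], [-0.001, -0.001, -1.0]]
wrist_force: [1.1, 0.8, 0.3]
gripper_width: 0.994
```

Call:
arm_command(rows=[{"travel":[12.3,-9.1,0],"roll":75.5,"fingers":100},{"travel":[12.3,-9.1,0],"roll":75.5,"fingers":100},{"travel":[12.3,-9.1,0],"roll":75.5,"fingers":100},{"travel":[12.3,-9.1,0],"roll":75.5,"fingers":100},{"travel":[12.3,-9.1,0],"roll":75.5,"fingers":100},{"travel":[12.3,-9.1,0],"roll":75.5,"fingers":100},{"travel":[12.3,-9.1,0],"roll":75.5,"fingers":100},{"travel":[12.3,-9.1,0],"roll":75.5,"fingers":100},{"travel":[12.3,-9.1,0],"roll":75.5,"fingers":100},{"travel":[12.3,-9.1,0],"roll":75.5,"fingers":100}])

```text
time_s: 2.7
tcp_pos: [0.4417, 0.0273, 0.2337]
ee_rot: [[-0.996, -0.092, 0.0], [-0.092, 0.996, 0.0], [-0.0, 0.0, -1.0]]
wrist_force: [-0.3, -0.0, 0.3]
gripper_width: 0.998
```

```bash
python3 - <<'E'
from h import *
s=sense();print(s['tcp_pos'],s['ee_rot'],s['joints'])
im,d=capture('scene')
o=measure('scene',im,d)
for k,q in o.items():
    if len(q)>3: print(k,len(q),q.mean(0).round(4))
cv2.imwrite('pics/s2.png',cv2.resize(im[100:300,220:460],(720,600))[...,::-1])
E
```

```text
[0.44168166 0.02725559 0.23372727] [[-9.95746398e-01 -9.21353633e-02  4.30607395e-04]
 [-9.21353052e-02  9.95746485e-01  1.53004579e-04]
 [-4.42872932e-04  1.12679615e-04 -9.99999896e-01]] [ 2.47013606e+01  3.90813083e+00 -2.36283431e+01  2.64609314e-03
 -6.24374482e+01 -1.09416121e+02]
bar 180 [0.5635 0.0412 0.1245]
peg 91 [0.4464 0.0304 0.1038]
knob 109 [0.6521 0.0308 0.1701]
```

View pics/s2.png

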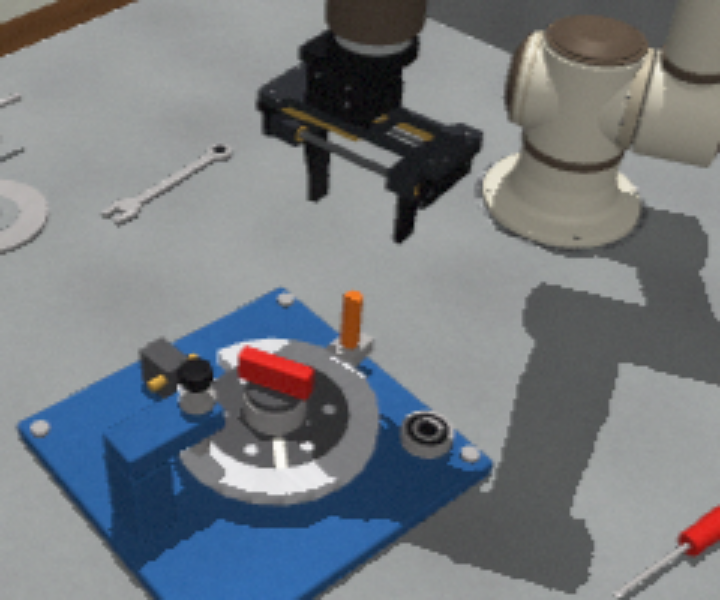

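The gripper straddles the peg (350,320) with its jaws along the tangent, and nothing has moved. Next: go down and close.

Call:
arm_command(rows=[{"travel":[0,-0.1,4.5],"roll":0,"fingers":100},{"travel":[0,-0.1,9],"roll":0,"fingers":100},{"travel":[0,-0.1,13.5],"roll":0,"fingers":100},{"travel":[0,-0.1,13.5],"roll":0,"fingers":100},{"travel":[0,-0.1,13.5],"roll":0,"fingers":10},{"travel":[0,-0.1,13.5],"roll":0,"fingers":10},{"travel":[0,-0.1,13.5],"roll":0,"fingers":10},{"travel":[0,-0.1,13.5],"roll":0,"fingers":10},{"travel":[0,-0.1,13.5],"roll":0,"fingers":10},{"travel":[0,-0.1,13.5],"roll":0,"fingers":10}])

```text
time_s: 3.75
tcp_pos: [0.442, 0.0264, 0.0991]
ee_rot: [[-0.996, -0.092, 0.001], [-0.092, 0.996, 0.0], [-0.001, 0.0, -1.0]]
wrist_force: [-0.4, 0.2, 0.3]
gripper_width: 0.542
```

```bash
cat > arc.py <<'E'
import numpy as np,sys,json
from station import sense
s=sense();p=np.array(s['tcp_pos']);R=np.array(s['ee_rot']);yaw=np.degrees(np.arctan2(R[1,0],R[0,0]))
C=np.array([.5612,.037]);r=.120
a0,a1,n=map(float,sys.argv[1:4])
print(p,yaw,'peg r,ang',np.hypot(*(p[:2]-C)),np.degrees(np.arctan2(*(p[:2]-C)[::-1])),s['gripper_width'])
rows=[]
for a in np.linspace(a0,a1,int(n)+1)[1:]:
    t=np.radians(a);q=C+r*np.array([np.cos(t),np.sin(t)])-p[:2]
    y=np.radians(yaw);rows.append(dict(travel=[round(100*(q@[np.cos(y),np.sin(y)]),1),round(100*(q@[np.sin(y),-np.cos(y)]),1),0],roll=round(-(a-yaw),1),fingers=10))
print(json.dumps(rows))
E
python3 arc.py -174.7 -130 10
```

```text
[0.44196108 0.02637559 0.09909432] -174.72041767584332 peg r,ang 0.11971131328931635 -174.908287292401 0.5415646092345359
[{"travel": [-0.0, -1.0, 0], "roll": -4.5, "fingers": 10}, {"travel": [-0.1, -1.9, 0], "roll": -9.0, "fingers": 10}, {"travel": [-0.3, -2.8, 0], "roll": -13.4, "fingers": 10}, {"travel": [-0.6, -3.7, 0], "roll": -17.9, "fingers": 10}, {"travel": [-0.9, -4.6, 0], "roll": -22.4, "fingers": 10}, {"travel": [-1.3, -5.5, 0], "roll": -26.8, "fingers": 10}, {"travel": [-1.7, -6.3, 0], "roll": -31.3, "fingers": 10}, {"travel": [-2.2, -7.1, 0], "roll": -35.8, "fingers": 10}, {"travel": [-2.8, -7.8, 0], "roll": -40.3, "fingers": 10}, {"travel": [-3.4, -8.5, 0], "roll": -44.7, "fingers": 10}]
```

Call:
arm_command(rows=[{"travel":[0,0,0],"roll":0,"fingers":10},{"travel":[0,0,0],"roll":0,"fingers":10},{"travel":[0,0,0],"roll":0,"fingers":10},{"travel":[0,0,0],"roll":0,"fingers":10},{"travel":[0,0,0],"roll":0,"fingers":10},{"travel":[0,0,0],"roll":0,"fingers":10}])

```text
time_s: 4.35
tcp_pos: [0.4417, 0.0263, 0.0985]
ee_rot: [[-0.996, -0.092, -0.0], [-0.092, 0.996, -0.0], [0.0, -0.0, -1.0]]
wrist_force: [0.4, 0.1, 0.3]
gripper_width: 0.22
```

Call:
arm_command(rows=[{"travel":[0,-1.0,0],"roll":-4.5,"fingers":10},{"travel":[-0.1,-1.9,0],"roll":-9.0,"fingers":10},{"travel":[-0.3,-2.8,0],"roll":-13.4,"fingers":10},{"travel":[-0.6,-3.7,0],"roll":-17.9,"fingers":10},{"travel":[-0.9,-4.6,0],"roll":-22.4,"fingers":10},{"travel":[-1.3,-5.5,0],"roll":-26.8,"fingers":10},{"travel":[-1.7,-6.3,0],"roll":-31.3,"fingers":10},{"travel":[-2.2,-7.1,0],"roll":-35.8,"fingers":10},{"travel":[-2.8,-7.8,0],"roll":-40.3,"fingers":10},{"travel":[-3.4,-8.5,0],"roll":-44.7,"fingers":10}])

```text
time_s: 5.35
tcp_pos: [0.4847, -0.0545, 0.0985]
ee_rot: [[-0.641, -0.768, 0.002], [-0.768, 0.641, 0.002], [-0.003, -0.001, -1.0]]
wrist_force: [3.0, 6.2, -2.3]
gripper_width: 0.217
```

```bash
python3 arc.py -130 -94 9; python3 -c "
from station import sense
s=sense();print(s['wrist_force'])"
```

```text
[ 0.48468497 -0.05446619  0.09850019] -129.86639854240843 peg r,ang 0.11925021449826986 -129.91379159306678 0.21717626170026674
[{"travel": [0.0, -0.8, 0], "roll": -3.9, "fingers": 10}, {"travel": [-0.0, -1.7, 0], "roll": -7.9, "fingers": 10}, {"travel": [-0.2, -2.5, 0], "roll": -11.9, "fingers": 10}, {"travel": [-0.4, -3.3, 0], "roll": -15.9, "fingers": 10}, {"travel": [-0.6, -4.1, 0], "roll": -19.9, "fingers": 10}, {"travel": [-1.0, -4.9, 0], "roll": -23.9, "fingers": 10}, {"travel": [-1.3, -5.6, 0], "roll": -27.9, "fingers": 10}, {"travel": [-1.7, -6.3, 0], "roll": -31.9, "fingers": 10}, {"travel": [-2.2, -7.0, 0], "roll": -35.9, "fingers": 10}]
[ 2.96833221  6.23012934 -2.26299717]
```

Call:
arm_command(rows=[{"travel":[0,-0.8,0],"roll":-3.9,"fingers":10},{"travel":[0,-1.7,0],"roll":-7.9,"fingers":10},{"travel":[-0.2,-2.5,0],"roll":-11.9,"fingers":10},{"travel":[-0.4,-3.3,0],"roll":-15.9,"fingers":10},{"travel":[-0.6,-4.1,0],"roll":-19.9,"fingers":10},{"travel":[-1.0,-4.9,0],"roll":-23.9,"fingers":10},{"travel":[-1.3,-5.6,0],"roll":-27.9,"fingers":10},{"travel":[-1.7,-6.3,0],"roll":-31.9,"fingers":10},{"travel":[-2.2,-7.0,0],"roll":-35.9,"fingers":10},{"travel":[-2.2,-7.0,0],"roll":-35.9,"fingers":10}])

```text
time_s: 6.35
tcp_pos: [0.5512, -0.0818, 0.0984]
ee_rot: [[-0.072, -0.997, -0.002], [-0.997, 0.072, 0.002], [-0.002, 0.002, -1.0]]
wrist_force: [-4.3, 8.9, 5.4]
gripper_width: 0.223
```

```bash
python3 arc.py -94 -88 6
```

```text
[ 0.55117398 -0.08178279  0.09843849] -94.14464187218539 peg r,ang 0.1192051686041191 -94.82469142788895 0.22319703431841745
[{"travel": [0.1, -0.4, 0], "roll": -1.1, "fingers": 10}, {"travel": [0.1, -0.6, 0], "roll": -2.1, "fingers": 10}, {"travel": [0.1, -0.8, 0], "roll": -3.1, "fingers": 10}, {"travel": [0.0, -1.0, 0], "roll": -4.1, "fingers": 10}, {"travel": [0.0, -1.2, 0], "roll": -5.1, "fingers": 10}, {"travel": [0.0, -1.4, 0], "roll": -6.1, "fingers": 10}]
```

Call:
arm_command(rows=[{"travel":[0,-0.4,0],"roll":-2,"fingers":10},{"travel":[-0.1,-0.8,0],"roll":-4,"fingers":10},{"travel":[-0.1,-1.0,0],"roll":-4,"fingers":10},{"travel":[-0.1,-1.0,0],"roll":-4,"fingers":10}])

```text
time_s: 6.75
tcp_pos: [0.559, -0.0822, 0.0985]
ee_rot: [[-0.004, -1.0, -0.005], [-1.0, 0.004, 0.002], [-0.001, 0.005, -1.0]]
wrist_force: [-6.5, 5.7, 6.2]
gripper_width: 0.221
```

Call:
arm_command(rows=[{"travel":[0,-0.3,0],"roll":0,"fingers":10},{"travel":[0,-0.3,0],"roll":0,"fingers":10},{"travel":[0,-0.3,0],"roll":0,"fingers":10}])

```text
time_s: 7.05
tcp_pos: [0.5601, -0.0822, 0.0984]
ee_rot: [[-0.004, -1.0, -0.009], [-1.0, 0.004, 0.001], [-0.001, 0.009, -1.0]]
wrist_force: [-9.1, 5.8, 8.1]
gripper_width: 0.221
```

Call:
arm_command(rows=[{"travel":[0,-0.4,0],"roll":0,"fingers":10},{"travel":[0,-0.4,0],"roll":0,"fingers":10},{"travel":[0,-0.4,0],"roll":0,"fingers":10},{"travel":[0,-0.4,0],"roll":0,"fingers":10}])

```text
time_s: 7.45
tcp_pos: [0.5602, -0.0822, 0.0983]
ee_rot: [[-0.004, -1.0, -0.017], [-1.0, 0.004, 0.001], [-0.001, 0.017, -1.0]]
wrist_force: [-19.0, 9.3, 15.9]
gripper_width: 0.225
```

```bash
python3 - <<'E'
from h import *
for n in ['scene','top']:
    im,d=capture(n);o=measure(n,im,d)
    for k,q in o.items():
        if len(q)>3: print(n,k,len(q),q.mean(0).round(4),np.percentile(q[:,2],[5,50,95]).round(3),longaxis(q)[2].round(1))
    cv2.imwrite(f'pics/{n}3.png',im[...,::-1])
    if n=='scene': a=cv2.resize(im[130:290,220:412],(720,600));cv2.imwrite('pics/s3.png',a[...,::-1])
E
```

```text
scene bar 150 [0.5655 0.041  0.1251] [0.117 0.126 0.129] -166.4
scene peg 74 [ 0.5621 -0.0754  0.0997] [0.073 0.102 0.124] 177.2
scene knob 507 [ 0.588  -0.0412  0.171 ] [0.156 0.171 0.183] -153.7
top bar 27 [0.5342 0.0287 0.1259] [0.121 0.127 0.129] -173.9
top knob 177 [ 0.5516 -0.0592  0.1771] [0.163 0.18  0.184] -137.5
```

View pics/s3.png

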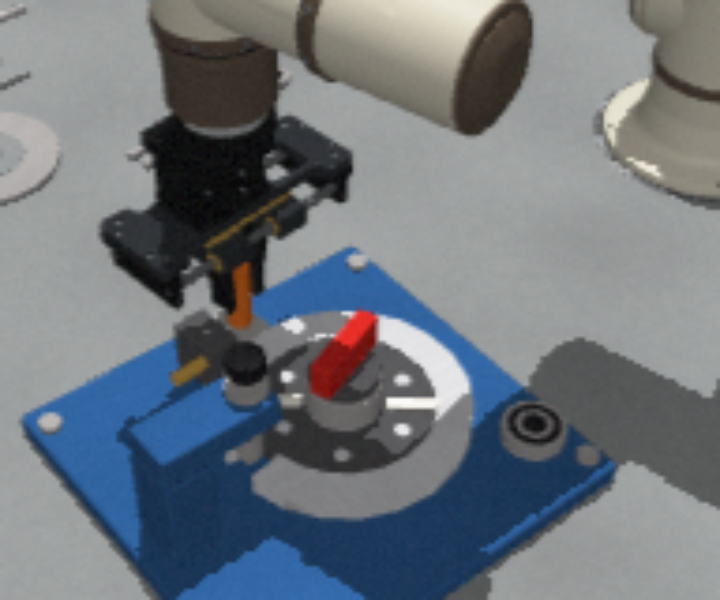

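The arm is on the stop: the TCP has stalled at x = 0.560, the force jumped to 19 N, and the bar turned 84° as expected. In the crop the knob is at (245,360), still high. Holding.

Call:
arm_command(rows=[{"travel":[0,-0.1,0],"roll":0,"fingers":10},{"travel":[0,-0.1,0],"roll":0,"fingers":10},{"travel":[0,-0.1,0],"roll":0,"fingers":10},{"travel":[0,-0.1,0],"roll":0,"fingers":10},{"travel":[0,-0.1,0],"roll":0,"fingers":10},{"travel":[0,-0.1,0],"roll":0,"fingers":10},{"travel":[0,-0.1,0],"roll":0,"fingers":10},{"travel":[0,-0.1,0],"roll":0,"fingers":10},{"travel":[0,-0.1,0],"roll":0,"fingers":10},{"travel":[0,-0.1,0],"roll":0,"fingers":10}])

```text
time_s: 8.55
tcp_pos: [0.5602, -0.0822, 0.0982]
ee_rot: [[-0.005, -1.0, -0.02], [-1.0, 0.005, 0.001], [-0.001, 0.02, -1.0]]
wrist_force: [-20.5, 8.6, 17.2]
gripper_width: 0.217
```

Call:
arm_command(rows=[{"travel":[0,0,0],"roll":0,"fingers":10},{"travel":[0,0,0],"roll":0,"fingers":10},{"travel":[0,0,0],"roll":0,"fingers":10},{"travel":[0,0,0],"roll":0,"fingers":10},{"travel":[0,0,0],"roll":0,"fingers":10},{"travel":[0,0,0],"roll":0,"fingers":10},{"travel":[0,0,0],"roll":0,"fingers":10},{"travel":[0,0,0],"roll":0,"fingers":10},{"travel":[0,0,0],"roll":0,"fingers":10},{"travel":[0,0,0],"roll":0,"fingers":10}])

```text
time_s: 9.55
tcp_pos: [0.5602, -0.0822, 0.0982]
ee_rot: [[-0.005, -1.0, -0.02], [-1.0, 0.005, 0.001], [-0.001, 0.02, -1.0]]
wrist_force: [-20.5, 8.9, 17.2]
gripper_width: 0.221
```

Call:
arm_command(rows=[{"travel":[0,0,0],"roll":0,"fingers":10},{"travel":[0,0,0],"roll":0,"fingers":10},{"travel":[0,0,0],"roll":0,"fingers":10},{"travel":[0,0,0],"roll":0,"fingers":10},{"travel":[0,0,0],"roll":0,"fingers":10},{"travel":[0,0,0],"roll":0,"fingers":10},{"travel":[0,0,0],"roll":0,"fingers":10},{"travel":[0,0,0],"roll":0,"fingers":10},{"travel":[0,0,0],"roll":0,"fingers":10},{"travel":[0,0,0],"roll":0,"fingers":10}])

```text
time_s: 10.55
tcp_pos: [0.5602, -0.0822, 0.0982]
ee_rot: [[-0.005, -1.0, -0.02], [-1.0, 0.005, 0.001], [-0.001, 0.02, -1.0]]
wrist_force: [-19.8, 10.3, 17.4]
gripper_width: 0.226
```

Call:
arm_command(rows=[{"travel":[0,0,0],"roll":0,"fingers":10},{"travel":[0,0,0],"roll":0,"fingers":10},{"travel":[0,0,0],"roll":0,"fingers":10},{"travel":[0,0,0],"roll":0,"fingers":10},{"travel":[0,0,0],"roll":0,"fingers":10},{"travel":[0,0,0],"roll":0,"fingers":10},{"travel":[0,0,0],"roll":0,"fingers":10},{"travel":[0,0,0],"roll":0,"fingers":10},{"travel":[0,0,0],"roll":0,"fingers":10},{"travel":[0,0,0],"roll":0,"fingers":10}])

```text
time_s: 11.55
tcp_pos: [0.5602, -0.0822, 0.0982]
ee_rot: [[-0.005, -1.0, -0.02], [-1.0, 0.005, 0.002], [-0.001, 0.02, -1.0]]
wrist_force: [-19.6, 9.5, 17.6]
gripper_width: 0.221
```

```bash
cat >> h.py <<'E'
def knobz(n,im,d):
    P=pts(n,d);K=np.array([.649,.027]); m=(np.hypot(*(P[...,:2]-K).transpose(2,0,1))<.017)&(P[...,2]>.14)&(P[...,2]<.2)&(im.max(-1)<80)
    return m.sum(),np.percentile(P[m][:,2],[5,50,90]).round(4) if m.sum() else None
E
python3 - <<'E'
from h import *
z=np.load('scene.npz');print('start',knobz('scene',z['im'],z['d']))
im,d=capture('scene');print(knobz('scene',im,d),sense()['wrist_force'])
cv2.imwrite('pics/s4.png',cv2.resize(im[130:290,220:412],(720,600))[...,::-1])
E
```

```text
start (np.int64(109), array([0.1611, 0.1718, 0.1742]))
(np.int64(108), array([0.1432, 0.1543, 0.1561])) [-20.21206645   9.29250744  16.89989055]
```

View pics/s4.png

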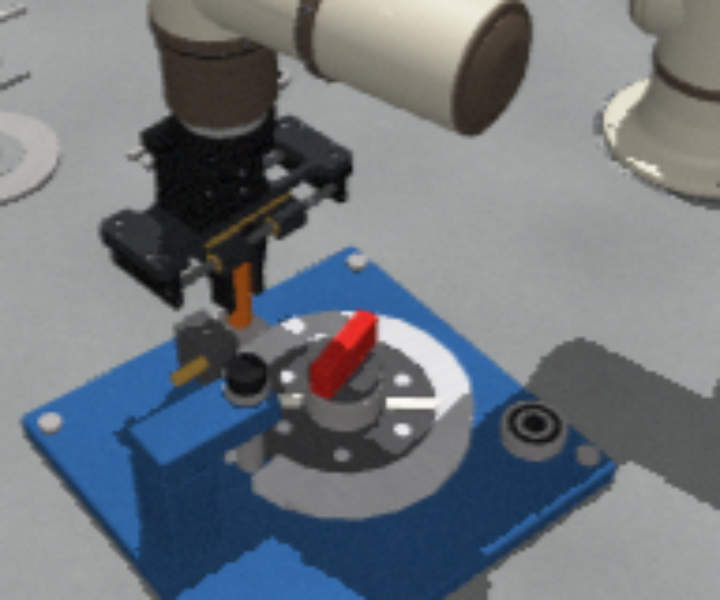

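Knob top is down 18 mm (0.172 → 0.154), at crop (245,372), so the plunger is fully in. Ease off, open and rise.

Call:
arm_command(rows=[{"travel":[0,0.5,0],"roll":0,"fingers":10},{"travel":[0,1.0,0],"roll":0,"fingers":10},{"travel":[0,1.4,0],"roll":0,"fingers":60},{"travel":[0,1.4,0],"roll":0,"fingers":60},{"travel":[0,1.4,0],"roll":0,"fingers":60},{"travel":[0,1.4,0],"roll":0,"fingers":60},{"travel":[0,1.4,0],"roll":0,"fingers":60},{"travel":[0,1.4,0],"roll":0,"fingers":60},{"travel":[0,1.4,-5],"roll":0,"fingers":100},{"travel":[0,1.4,-9],"roll":0,"fingers":100}])

```text
time_s: 12.6
tcp_pos: [0.5552, -0.0834, 0.1895]
ee_rot: [[-0.002, -1.0, -0.001], [-1.0, 0.002, -0.001], [0.001, 0.001, -1.0]]
wrist_force: [1.4, 0.4, 0.7]
gripper_width: 0.707
```

```bash
python3 - <<'E'
from h import *
im,d=capture('scene');print(knobz('scene',im,d),sense()['wrist_force'])
o=measure('scene',im,d)
for k in ['bar','peg']:
    q=o[k];print(k,q.mean(0).round(4),[np.round(x,3) for x in longaxis(q)])
# hub marks: white pixels at radius 25..65mm, z near hub face
P=pts('scene',d);C=np.array([.5612,.037]);r=np.hypot(*(P[...,:2]-C).transpose(2,0,1))
for r0,r1 in [(.03,.085)]:
    m=(r>r0)&(r<r1)&(im.min(-1)>120)&(P[...,2]>.04)&(P[...,2]<.08)
    n,L,st,ce=cv2.connectedComponentsWithStats(m.astype(np.uint8))
    for i in range(1,n):
        q=P[L==i]
        if len(q)>5: print(i,len(q),q.mean(0).round(4),'r',np.hypot(*(q.mean(0)[:2]-C)).round(3),'dir',np.degrees(np.arctan2(*(q.mean(0)[:2]-C)[::-1])).round(1),'axis',longaxis(q)[2].round(1))
E
```

```text
(np.int64(107), array([0.1439, 0.154 , 0.1565])) [ 1.5213583  -0.52658303  5.08038492]
bar [0.5658 0.0408 0.1249] [array([0.562, 0.038]), array([72.439, 17.345]), np.float64(-170.95)]
peg [ 0.5568 -0.077   0.1039] [array([ 0.554, -0.08 ]), array([17.166, 15.268]), np.float64(153.69)]
1 84 [ 0.5405 -0.0348  0.0613] r 0.075 dir -106.1 axis 164.4
2 411 [0.5513 0.0809 0.061 ] r 0.045 dir 102.8 axis -168.2
3 8 [ 0.569  -0.0125  0.0581] r 0.05 dir -81.1 axis -163.2
4 15 [0.5123 0.0546 0.0585] r 0.052 dir 160.2 axis -138.2
5 20 [0.5861 0.0061 0.0599] r 0.04 dir -51.2 axis 141.2
7 17 [0.5515 0.088  0.0586] r 0.052 dir 100.8 axis 167.4
8 7 [0.6012 0.0713 0.0587] r 0.053 dir 40.6 axis 56.9
```

```bash
cat >> h.py <<'E'
def marks(n,im,C=(.5612,.037),z=.0595,r0=.036,r1=.047):
    g=im.min(-1).astype(np.float32); A=np.radians(np.arange(0,360,.5)); r=np.linspace(r0,r1,12)
    c,f,o,R=cal(n); aa,rr=np.meshgrid(A,r)
    W=np.stack([C[0]+rr*np.cos(aa),C[1]+rr*np.sin(aa),np.full_like(aa,z)],-1); q=(W-o)@R
    s=cv2.remap(g,(q[...,0]/q[...,2]*f+c['cx']).astype(np.float32),(q[...,1]/q[...,2]*f+c['cy']).astype(np.float32),1)
    return s.min(0)
def peaks(s,th=110):
    L=np.split(np.arange(len(s)),np.where(np.diff((s>th).astype(int))!=0)[0]+1)
    return [(round(np.average(i,weights=s[i]-th+1)/2,1),len(i)/2,int(s[i].max())) for i in L if s[i[0]]>th]
E
python3 - <<'E'
from h import *
for n in ['scene','top']:
    z=np.load(n+'.npz')
    print(n,'start',peaks(marks(n,z['im'],C=(.5625,.038) if n=='scene' else (.561,.037))))
    im,d=capture(n);print(n,'now',peaks(marks(n,im,C=(.5625,.038) if n=='scene' else (.561,.037))))
E
```

```text
scene start [(np.float64(50.2), 18.0, 211)]
scene now [(np.float64(133.0), 21.0, 241), (np.float64(306.2), 11.5, 142)]
top start [(np.float64(48.0), 22.0, 208), (np.float64(230.6), 23.0, 216)]
top now [(np.float64(77.9), 171.0, 195), (np.float64(307.4), 50.0, 168)]
```

Call:
arm_command(rows=[{"travel":[-12.1,-0.6,0],"roll":80.4,"fingers":100},{"travel":[-12.1,-0.6,0],"roll":80.4,"fingers":100},{"travel":[-12.1,-0.6,0],"roll":80.4,"fingers":100},{"travel":[-12.1,-0.6,0],"roll":80.4,"fingers":100},{"travel":[-12.1,-0.6,0],"roll":80.4,"fingers":100},{"travel":[-12.1,-0.6,0],"roll":80.4,"fingers":100},{"travel":[-12.1,-0.6,0],"roll":80.4,"fingers":100},{"travel":[-12.1,-0.6,0],"roll":80.4,"fingers":100},{"travel":[-12.1,-0.6,0],"roll":80.4,"fingers":100},{"travel":[-12.1,-0.6,0],"roll":80.4,"fingers":100}])

```text
time_s: 13.75
tcp_pos: [0.5607, 0.0377, 0.187]
ee_rot: [[-0.987, -0.16, -0.003], [-0.16, 0.987, -0.001], [0.003, -0.0, -1.0]]
wrist_force: [-0.3, -0.2, -0.2]
gripper_width: 1.0
```

```bash
python3 - <<'E'
from h import *
s=sense();R=np.array(s['ee_rot']);print(s['tcp_pos'],np.degrees(np.arctan2(R[1,0],R[0,0])),s['joints'].round(1) if hasattr(s['joints'],'round') else s['joints'],s['gripper_width'])
im,d=capture('scene');print(knobz('scene',im,d));o=measure('scene',im,d)['bar'];print(longaxis(o))
cv2.imwrite('pics/s5.png',cv2.resize(im[130:290,220:412],(720,600))[...,::-1])
E
```

```text
[0.56074972 0.03773327 0.1870263 ] -170.79611411315972 [  20.4   18.2  -12.4   -0.   -59.6 -101.1] 1.000281962580843
(np.int64(102), array([0.1439, 0.1542, 0.1564]))
(array([0.56288593, 0.03898741]), array([70.87687683, 17.4547081 ]), np.float64(-170.80094795037232))
```

View pics/s5.png

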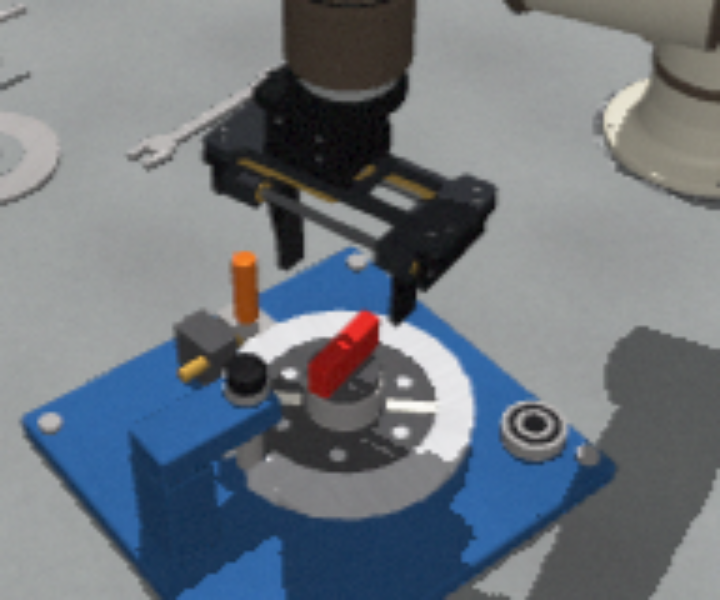

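The gripper is centred over the bar at (343,355), jaws across it; the knob is still down. Descend and grip.

Call:
arm_command(rows=[{"travel":[0,0,4],"roll":0,"fingers":80},{"travel":[0,0,7.7],"roll":0,"fingers":60},{"travel":[0,0,7.7],"roll":0,"fingers":10},{"travel":[0,0,7.7],"roll":0,"fingers":10},{"travel":[0,0,7.7],"roll":0,"fingers":10},{"travel":[0,0,7.7],"roll":0,"fingers":10},{"travel":[0,0,7.7],"roll":0,"fingers":10},{"travel":[0,0,7.7],"roll":0,"fingers":10},{"travel":[0,0,7.7],"roll":0,"fingers":10},{"travel":[0,0,7.7],"roll":0,"fingers":10}])

```text
time_s: 14.8
tcp_pos: [0.5615, 0.0385, 0.1119]
ee_rot: [[-0.986, -0.165, 0.001], [-0.165, 0.986, 0.001], [-0.001, 0.001, -1.0]]
wrist_force: [-0.7, 1.7, 0.6]
gripper_width: 0.205
```

Call:
arm_command(rows=[{"travel":[0,0,0],"roll":0,"fingers":10},{"travel":[0,0,0],"roll":0,"fingers":10},{"travel":[0,0,0],"roll":0,"fingers":10}])

```text
time_s: 15.1
tcp_pos: [0.5615, 0.0385, 0.1119]
ee_rot: [[-0.986, -0.165, 0.0], [-0.165, 0.986, 0.001], [-0.0, 0.001, -1.0]]
wrist_force: [-2.3, 5.0, 3.7]
gripper_width: 0.201
```

Call:
arm_command(rows=[{"travel":[0,0,0],"roll":6,"fingers":10},{"travel":[0,0,0],"roll":12,"fingers":10},{"travel":[0,0,0],"roll":19,"fingers":10},{"travel":[0,0,0],"roll":26,"fingers":10},{"travel":[0,0,0],"roll":33,"fingers":10},{"travel":[0,0,0],"roll":40,"fingers":10},{"travel":[0,0,0],"roll":47,"fingers":10},{"travel":[0,0,0],"roll":53,"fingers":10},{"travel":[0,0,0],"roll":58.5,"fingers":10},{"travel":[0,0,0],"roll":58.5,"fingers":10}])

```text
time_s: 16.1
tcp_pos: [0.5616, 0.0386, 0.1119]
ee_rot: [[-0.654, 0.756, 0.001], [0.756, 0.654, 0.001], [0.0, 0.001, -1.0]]
wrist_force: [-2.4, 5.8, 3.4]
gripper_width: 0.202
```

```bash
python3 - <<'E'
from h import *
s=sense();R=np.array(s['ee_rot']);print(s['tcp_pos'],np.degrees(np.arctan2(R[1,0],R[0,0])),s['moment'],s['wrist_force'],s['gripper_width'])
im,d=capture('scene');print(knobz('scene',im,d))
for zz in (.057,.0595,.062):
  for rr in ((.036,.045),(.04,.049)): print(zz,rr,peaks(marks('scene',im,C=(.5625,.038),z=zz,r0=rr[0],r1=rr[1])))
cv2.imwrite('pics/s6.png',cv2.resize(im[130:290,220:412],(720,600))[...,::-1])
E
```

```text
[0.56161135 0.03858011 0.11190703] 130.8787903359669 [ 1.41017856  0.53500187 -0.16755263] [-2.44606904  5.7567119   3.40669464] 0.20206691265146573
(np.int64(101), array([0.1438, 0.154 , 0.1561]))
0.057 (0.036, 0.045) [(np.float64(135.8), 16.5, 135), (np.float64(303.5), 21.0, 220)]
0.057 (0.04, 0.049) [(np.float64(135.7), 18.0, 227), (np.float64(302.2), 16.0, 239)]
0.0595 (0.036, 0.045) [(np.float64(132.4), 16.5, 136), (np.float64(306.6), 21.5, 228)]
0.0595 (0.04, 0.049) [(np.float64(132.7), 18.0, 229), (np.float64(304.7), 15.0, 237)]
0.062 (0.036, 0.045) [(np.float64(128.9), 16.5, 137), (np.float64(309.6), 20.5, 232)]
0.062 (0.04, 0.049) [(np.float64(129.7), 17.5, 231), (np.float64(307.3), 14.5, 235)]
```

View pics/s6.png

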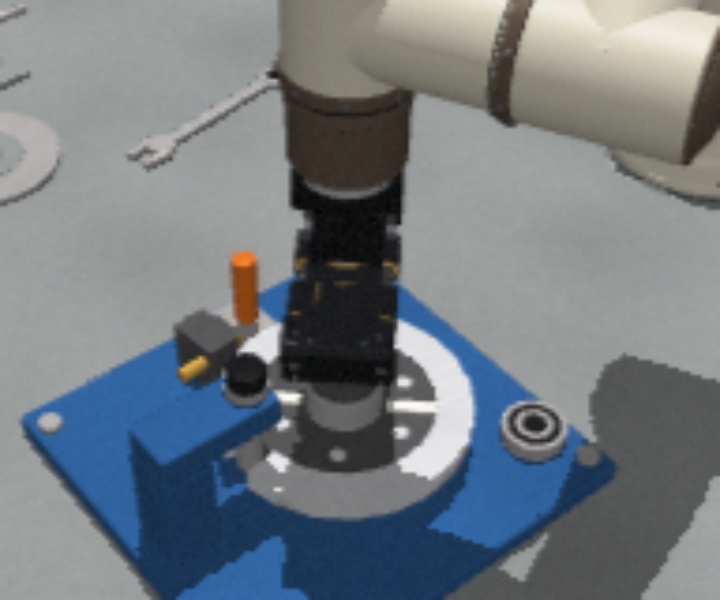

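Call:
arm_command(rows=[{"travel":[0,0,0],"roll":1.5,"fingers":10},{"travel":[0,0,0],"roll":1.5,"fingers":10},{"travel":[0,0,0],"roll":1.5,"fingers":10},{"travel":[0,0,0],"roll":1.5,"fingers":60},{"travel":[0,0,0],"roll":1.5,"fingers":60},{"travel":[0,0,0],"roll":1.5,"fingers":60},{"travel":[0,0,0],"roll":1.5,"fingers":60},{"travel":[0,0,0],"roll":1.5,"fingers":60},{"travel":[0,0,-4],"roll":1.5,"fingers":60},{"travel":[0,0,-9],"roll":1.5,"fingers":60}])

```text
time_s: 17.15
tcp_pos: [0.5599, 0.0373, 0.2001]
ee_rot: [[-0.635, 0.772, -0.007], [0.772, 0.635, -0.002], [0.003, -0.006, -1.0]]
wrist_force: [1.0, -0.1, -0.2]
gripper_width: 0.595
```

Call:
arm_command(rows=[{"travel":[8,10,-3],"roll":0,"fingers":60},{"travel":[8,10,-3],"roll":0,"fingers":60},{"travel":[8,10,-3],"roll":0,"fingers":60},{"travel":[20,10,-3],"roll":0,"fingers":60},{"travel":[20,10,-3],"roll":0,"fingers":60},{"travel":[20,10,-3],"roll":0,"fingers":60}])

```text
time_s: 17.75
tcp_pos: [0.5232, 0.2413, 0.2306]
ee_rot: [[-0.664, 0.747, -0.02], [0.747, 0.664, 0.026], [0.033, 0.002, -0.999]]
wrist_force: [0.4, 0.6, 0.2]
gripper_width: 0.599
```

```bash
python3 - <<'E'
from h import *
print(sense()['tcp_pos'])
crops=[]
for n,C in [('scene',(.5625,.038)),('top',(.561,.037))]:
    im,d=capture(n);o=measure(n,im,d)['bar'];print(n,'knob',knobz(n,im,d),'bar',longaxis(o),cv2.minAreaRect((o[:,:2]*1000).astype(np.float32))[2],'marks',peaks(marks(n,im,C=C)),peaks(marks(n,im,C=C,r0=.04,r1=.049)))
    crops.append(cv2.resize(im[120:245,250:375] if n=='top' else im[180:290,220:390],(400,400),interpolation=2))
cv2.imwrite('pics/c7.png',np.hstack(crops)[...,::-1])
E
```

```text
[0.52321839 0.24125203 0.23055995]
scene knob (np.int64(105), array([0.1432, 0.154 , 0.1561])) bar (array([0.56152191, 0.03878719]), array([18.96954536, 68.81754303]), np.float64(129.86216494267822)) 38.88054656982422 marks [(np.float64(133.6), 20.5, 234), (np.float64(305.8), 17.0, 240)] [(np.float64(133.0), 20.0, 241), (np.float64(304.6), 14.5, 235)]
top knob (np.int64(67), array([0.1471, 0.1533, 0.1567])) bar (array([0.56113538, 0.03671836]), array([18.74505615, 70.9799118 ]), np.float64(129.49324279123962)) 40.48949432373047 marks [(np.float64(131.0), 22.5, 221)] [(np.float64(130.9), 21.5, 236), (np.float64(305.3), 12.0, 130)]
```

View pics/c7.png

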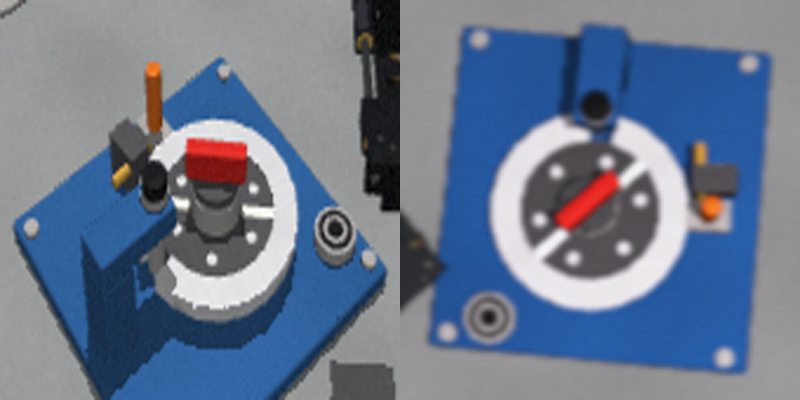

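The bar and both white marks lie on one line in both views: bar 129.5–129.9°, marks about 129.5°. The knob is down at 0.154 and the robot is clear. Handing in.

```bash
python3 -c "
from station import *
s=sense();print(s['time_s'],abs(s['joint_velocities']).max() if hasattr(s['joint_velocities'],'max') else s['joint_velocities']);print(finish_job())"
```

```text
17.85 2.2748130884716624
the job is handed in; nothing more can be done
None
```

The hub is locked with the plunger in its notch, the cap bar is on the white marks, and I handed the job in at 17.9 s.

- **Hub:** I swung it by the peg until its arm stalled against the stop, with about 20 N on the peg. I held it there for 4 s while the knob sank 18 mm (z 0.172 to 0.154 m), then let go of the peg. It settled about 4° off the stop, as expected for the locked hub.
- **Cap:** I turned it about 60° clockwise and let go, then moved the arm clear.
- **Last checks:** The bar measured 129.5–129.9°. The marks came out at 128.8–129.7° in the scene view, while the one complete top-view reading gave about 128°. In the picture the bar and marks lie on one line. The knob was still at 0.154 m with the robot touching nothing.
- **Other items:** I touched none of them. The bearing looks unmoved in the last view, but I did not re-measure any of them.

No check failed.

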